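# Drift a cone mould into line and clamp it

### The arm

A 6-joint arm with a two-finger parallel gripper is mounted at the origin on the work surface. World frame = base frame: x ahead of the robot, y to its left, z up, the work surface at z = 0. Lengths are in m, angles in degrees, forces in N, time in s.
With the tool pointing down it reaches from about 0.425 to 1.125 m from the base axis. Payload 14.9 kg.
Tool frame: the origin (TCP) lies at the centre of the arm's flange, where the gripper is bolted on; the fingertips stand 191 mm ahead of it and the grasp point (between the pads) lies 172 mm ahead of it; z points along the fingers, y is the line along which they close (so a half turn about z gives the same grasp; the last joint's range is limited). The gripper opens to 91 mm and grips with 3 to 60 N. Pads are 32 mm wide; open, the fingers measure 118 mm over their backs; the gripper's body (76 mm by 178 mm) begins 60 mm behind the grasp point.
Start: joints at [-75.132, 21.709, 99.362, -0, 58.929, -1.908], TCP at [0.202, -0.67, 0.405] pointing down, gripper open.
Joint ranges: [-158.91, 158.91], [-42.39, 125.64], [0.06, 152.35], [-60.88, 240.88], [17.5, 164.5], [-176.32, 176.32]. Speed limits (degrees/s): [108.29, 108.29, 136.94, 180, 180, 180].

### API

Orientations are given as [roll, pitch, yaw] about the fixed x, y, z axes, in that order (R = Rz(yaw) Ry(pitch) Rx(roll)).
In Python, from rig import readout, eyes, job gives the robot as it stands.
- The arm moves only by the shell command python3 -m inch 'ROWS' [OPENING] [FORCE]. ROWS is JSON, a list of rows, each a list of 6 numbers: the shift along the tool's x, y, z each as a share of 200 mm, from -1 to 1, then the turn, a rotation vector about the tool's x, y, z each as a share of pi rad, from -1 to 1. In form: [[x, y, z, ax, ay, az], ...]. A call has exactly 5 rows; each row is the pose to reach, as a shift and turn from the pose commanded when the call began, along the tool's axes at that moment, turning the shorter way round; what a row does not reach only later rows make up. A row lasts 1/10 s, in which the tool goes at most 50 mm and 8.59 degrees, less where a joint would pass 70% of its speed; a pose out of reach is approached as far as the arm can. A call with a number of a shift or a turn outside -1 to 1 is refused whole. A call with a gripper value outside its range is refused whole. OPENING is the gripper's target within -1 to 1 (fully open at 1, half-way at 0, shut at -1), set as the call begins (- or left out, the last holds). The fingers move at their own pace and stop on an object; FORCE is the grip in N (left out, the last holds). Time passes only in rows, so rows that repeat a pose let the fingers close, or fill a call up. It gives the time, the measured TCP pose, the force, the opening and the grip force at its end, in the units of the state.
- readout.sense(): the state, without advancing time (a new reading comes with each control period).
- eyes.read_camera(name): name is "scene" or "top"; returns a dict with "frame" (480x640x3 uint8, red, green, blue), "fx", "fy", "cx", "cy" (pixels), "k1" (the pictures are not rectified: a ray, as slopes to the right and down, at radius r is drawn at 1 + k1 r^2 times it, then the intrinsics apply), "R" (3x3) and "t" (3): a world point X has camera coordinates R X + t. Camera axes: x right, y down, z forward; pixel columns grow to the right and rows downward; lengths in m; the calibration is good to about 2 mm. A picture is of the moment at which its call begins. There is no depth.
- job.finish_job(): hands the job in; it is judged then, once.
The state is a dict: "clock": time; "qpos": joint angles; "dq": joint speeds; "effort": joint torques, N m; "eef_pos": TCP position; "eef_rot": TCP orientation; "wrist_force": force on the tool from outside, world axes, zero at the start; "ft_torque": the same for the moment, N m; "grip_width": opening from 0.0 (shut) to 1.0 (fully open); "finger_force": force on a finger pad.
Only numpy, scipy, OpenCV 4.12 (cv2) and the standard library are available. Lean on these libraries where they do the work, as an engineer would, in place of code of your own. Each camera call takes 0.05 s, during which the arm holds its last target. There are 200 camera calls.

### The job

The swing plate of the incense-cone mould stands a few millimetres out of line with its base: take the tapered steel drift from the tool rack, push it point down through the plate's hole and the base's hole under it so that the drift itself draws the plate into line, right down until its collar sits on the plate, and leave it standing there. Then tighten this mould's T-handled clamp screw until it stops; its thread may be right- or left-handed, so feel which way it gives. Leave the other mould, whose drift is already in, and everything else on the bench as they are.

Things in the scene. Friction and masses are not known exactly. Their poses are not given: they have to be found in the camera images.
- mould: cone mould to be set: grey cast frame 160 x 200 mm on four feet, fixed; a lug with the drift hole at its +y end, the plate's pivot at its -y end, the clamp ear on its +x side. Origin: on the table under the frame's centre, z up.
- base_hole (a point): drift hole in the fixed base of the mould: round, 21.5 mm diameter, vertical, through the 16 mm lug (13 to 29 mm under this point), then free air down to the table, 79 mm under the point. The point lies on this hole's axis at the height of the plate's top face. Its y axis points from the pivot to the lug, x towards the clamp side; the pivot is 252 mm away along -y.
- plate_hole (a point): the drift hole in the aluminium swing plate (150 x 190 mm with 20 cone holes, 12 mm thick, 1 mm above the base), also 21.5 mm diameter, right through. The point is the hole's centre on the plate's top face. At the start it is 5.5 to 8.5 mm from base_hole, toward that point's -x; the two holes overlap.
- plate (a joint): swing of the plate about its vertical pivot, rad: 0 = in line; 0.022 to 0.034 at the start (0.01 rad = 2.5 mm at the drift hole). Stiff: takes about 5 N sideways at the drift hole, and stays where it is put; drawing it over with the drift takes 10 to 20 N downward.
- drift_grip (a point): tapered steel drift, 0.3 kg, upright in one of the rack's two holes. Point: middle of its round handle, 24 mm diameter and 45 mm tall, z up. 30.5 mm under this point is the underside of its collar (34 mm diameter, 8 mm thick). Below the collar: 26 mm straight shank of 20.5 mm diameter, then 46 mm taper down to a 7 mm flat point.
- drift_collar (a point): centre of the underside of the drift's collar, z along the drift, up. At the start it rests on the rack's top.
- drift_tip (a point): centre of the drift's flat point, 72 mm under the collar's underside. It needs about 80 mm of lift to clear the rack.
- tamper_mid (a point): wooden tamper in the rack's other hole: straight 16 mm shaft, pear-shaped handle 50 mm tall. Point: underside of its collar. Leave alone. It and the drift may change places.
- rack: wooden tool rack, fixed: a board 170 x 70 mm (along x and y), 12 mm thick, on two cheeks, its top 85 mm above the table; two 26 mm holes at x = -40 and +40 mm. Origin: on the table under its centre.
- clamp (a point): centre of the top of the steel clamp strap on the mould to be set (87 mm above the table), where its clamp screw stands, vertical.
- clamp_other (a point): the same point on the neighbouring mould, which has its drift in already and is to be left alone.
- screw_1_grip (a point): T-handled clamp screw, upright. Point: on its turning axis, half-way up its flat cross-bar (60 mm long, 12 thick, 26 tall, 13 mm each way from the point; under it a 25 mm round hub, 9 mm tall, on the strap). x runs along the bar, z up. The screw within 20 mm of clamp is the one to tighten.
- screw_2_grip (a point): T-handled clamp screw, upright. Point: on its turning axis, half-way up its flat cross-bar (60 mm long, 12 thick, 26 tall, 13 mm each way from the point; under it a 25 mm round hub, 9 mm tall, on the strap). x runs along the bar, z up. The screw within 20 mm of clamp is the one to tighten.
- screw_1 (a joint): rad tightened: 0 = backed out against its stop, 1.2 = tight against its other stop; turns with 0.12 N m. One screw is right-hand (tightens clockwise from above), the other left-hand; they look alike and change places between the two moulds. From 0 it turns one way only, to be found by trying; whichever way that is, the value grows.
- screw_2 (a joint): rad tightened: 0 = backed out against its stop, 1.2 = tight against its other stop; turns with 0.12 N m. One screw is right-hand (tightens clockwise from above), the other left-hand; they look alike and change places between the two moulds. From 0 it turns one way only, to be found by trying; whichever way that is, the value grows.
- palette_knife: palette knife lying on the bench, 240 mm long, 16 mm high, along its x axis; leave alone
- cone_1: loose black incense cone, 22 mm diameter, 42 mm tall, origin under its centre; leave alone
- cone_2: another such cone
- cone_3: another such cone
- bowl: white bowl, 110 mm diameter, 50 mm tall, origin under its centre; leave alone
- brush: wooden brush lying on the bench; leave alone

How it is judged (in metres and radians):
On the way, in this order (a step that is already met when the one before it is completed fails the run):
1. the drift's point is through the plate and in the base's hole while the plate is still out of line (z of drift_tip in the frame of base_hole below -0.014 m and horizontal distance between drift_tip and base_hole below 0.0107 m and value of joint plate above 0.008 rad), for 0.05 s.
2. the drift is fully home, its collar on the plate, and has drawn the plate into line (horizontal distance between drift_collar and base_hole below 0.003 m and z of drift_collar in the frame of base_hole below 0.003 m and angle between drift_collar's own z axis and vertical below 0.07 rad and value of joint plate between -0.008 and 0.008 rad), for 0.2 s.
3. the mould's clamp screw is tightened (((horizontal distance between screw_1_grip and clamp below 0.02 m and value of joint screw_1 above 1.05 rad) or (horizontal distance between screw_2_grip and clamp below 0.02 m and value of joint screw_2 above 1.05 rad))), for 0.1 s.
At the end, for the whole second after the job is handed in: Drift stands in both holes: collar within 3 mm of the plate, within 3 mm of the base hole's axis, upright within 4 degrees, at rest; plate in line within 0.008 rad (2 mm at the hole); this mould's clamp screw past 1.05 of its 1.2 rad (all of step 2 and ((horizontal distance between screw_1_grip and clamp below 0.02 m and value of joint screw_1 above 1.05 rad) or (horizontal distance between screw_2_grip and clamp below 0.02 m and value of joint screw_2 above 1.05 rad)) and linear speed of drift below 0.02 m/s); the robot touches nothing.
It fails at once if the tamper or a bystander is shifted by more than 30 to 40 mm (distance of tamper_mid from where it was at the start of the episode above 0.03 m or distance of any of palette_knife, cone_1, cone_2, cone_3, bowl, brush from where it was at the start of the episode above 0.04 m).
It fails at once if the neighbouring mould's clamp screw is turned ((horizontal distance between screw_1_grip and clamp_other below 0.02 m and value of joint screw_1 above 0.15 rad) or (horizontal distance between screw_2_grip and clamp_other below 0.02 m and value of joint screw_2 above 0.15 rad)).
It also fails if it takes over 51 s, if anything falls off the work surface, if the arm or the gripper's body presses on something with over 40 N, if the wrist force passes 120 N, or if a joint passes its speed limit or range.

## Working session

There is one attempt and no reset: what is moved stays moved. The work goes in short steps, Python scripts to look and compute and a shell command to move; the robot and the scene stay as the last step left them, time stands still between calls to the robot, and variables do not carry over. Pictures are saved under pics/ and viewed, at most 10 in all, crops included, and the job is handed in when it is done.

```bash
mkdir -p pics; ls
cat > h.py <<'E'
import numpy as np, cv2
from rig import readout, eyes, job
def snap(n,f):
    c=eyes.read_camera(n); cv2.imwrite('pics/'+f,c['frame'][:,:,::-1]); np.save('pics/'+n+'.npy',c,allow_pickle=True); return c
def load(n): return np.load('pics/'+n+'.npy',allow_pickle=True).item()
def ray(c,u,v):
    K=np.array([[c['fx'],0,c['cx']],[0,c['fy'],c['cy']],[0,0,1]]);
    p=cv2.undistortPoints(np.array([[[u,v]]],float),K,np.array([c['k1'],0,0,0,0.]))[0,0]
    R=np.array(c['R']);t=np.array(c['t']); return -R.T@t, R.T@np.array([p[0],p[1],1])
def onz(c,u,v,z):
    o,d=ray(c,u,v); return o+d*(z-o[2])/d[2]
def proj(c,X):
    p=np.array(c['R'])@np.array(X)+np.array(c['t']);a=p[:2]/p[2];s=1+c['k1']*(a@a)
    return np.array([c['cx']+c['fx']*a[0]*s,c['cy']+c['fy']*a[1]*s])
E
python3 - <<'E'
from h import *
for n in('scene','top'):
    c=snap(n,n+'0.png'); R=np.array(c['R']);print(n,c['fx'],c['k1'],-R.T@np.array(c['t']),R[2])
print(readout.sense())
E
```

```text
pics
scene 443.93058886419374 0.027238144036988213 [0.86762841 0.53457982 0.78251157] [-0.34889802 -0.63006888 -0.69374591]
top 546.9742381019893 -0.07746322765631695 [ 0.3557581  -0.06521249  1.26461127] [ 0.1662031  -0.0071629  -0.98606553]
{'clock': 0.1, 'qpos': array([-7.51323360e+01,  2.17371105e+01,  9.93907129e+01, -1.28387289e-04,
        5.89286653e+01, -1.90749943e+00]), 'dq': array([ 0.00167885, -0.00855238, -0.13027704,  0.03737687,  0.03558728,
       -0.12524098]), 'effort': array([-7.87291920e-04, -7.65037465e+01, -4.35293126e+01,  6.51856838e-02,
        3.98269761e-02, -6.98512437e-06]), 'eef_pos': array([ 0.20199176, -0.67006198,  0.40414763]), 'eef_rot': array([-1.79943539e+02, -1.77044082e-03,  1.67752289e+01]), 'wrist_force': array([ 0.10225993, -0.03941764, -0.10514218]), 'ft_torque': array([0.00236845, 0.00983821, 0.00956205]), 'finger_force': 0.0, 'grip_width': 1.0010948595154725}
```

View pics/top0.png

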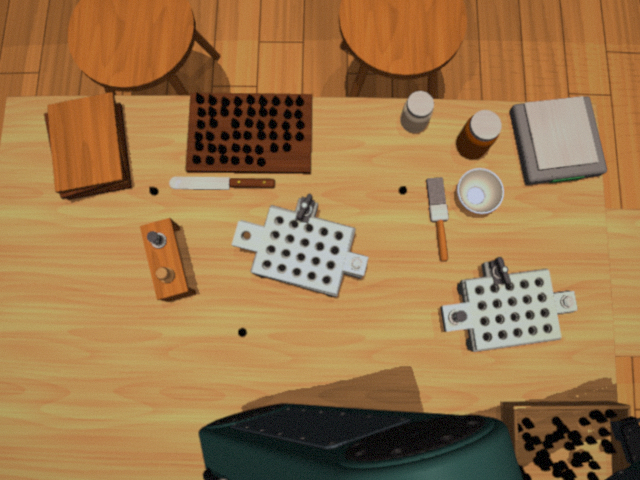

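View pics/scene0.png

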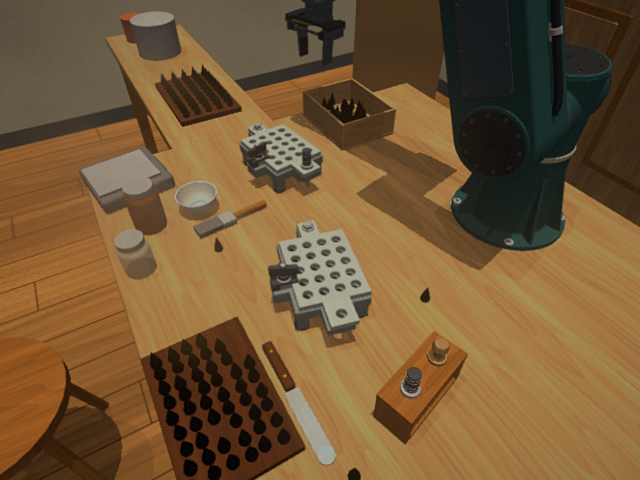

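The top view shows the mould to set in the middle, with its drift hole at about (244,235) and its clamp at (305,207). The rack is at left: steel drift with dark handle at (156,239), tamper at (164,273). The other mould, with its drift in at (457,316), is at right. In the scene view the drift is at (413,378), the hole at (342,313) and the clamp at (286,272).

Run:
```python
from h import *
a=load('top')['frame'];b=load('scene')['frame']
def cr(f,u,v,w): return cv2.resize(f[v-w:v+w,u-w:u+w],(264,264),interpolation=cv2.INTER_CUBIC)
w=25
im=np.vstack([np.hstack([cr(a,244,235,22),cr(a,305,207,22),cr(a,156,240,22)]),np.hstack([cr(b,342,313,22),cr(b,285,272,22),cr(b,413,380,22)])])
cv2.imwrite('pics/crop1.png',im[:,:,::-1])
```

```text
(no output)
```

View pics/crop1.png

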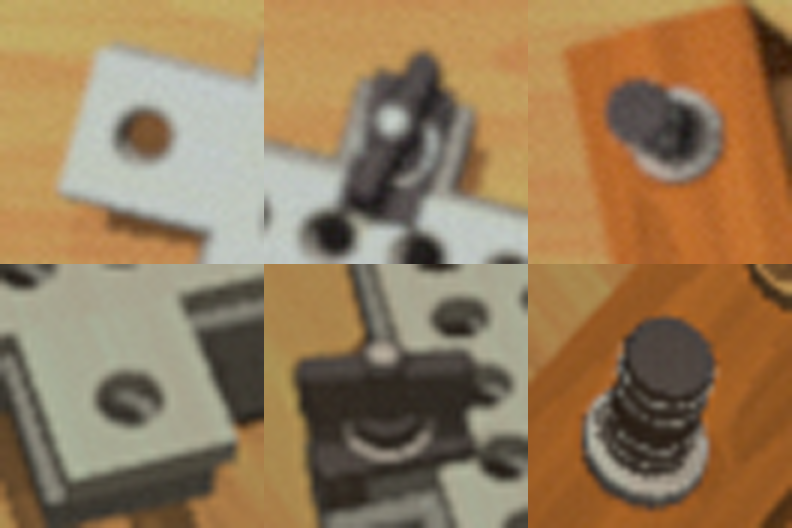

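The crops show the plate hole at top px (245.8,235.3) and scene px (341.5,313.3). The screw bar runs obliquely, with its white centre spot at about top (304.5,205). The drift's handle top is at top px (152.3,236.7) and scene px (414.7,373.7).

```bash
cat >> h.py <<'E'
def tri(us,ut):
    (o1,d1),(o2,d2)=ray(load('scene'),*us),ray(load('top'),*ut)
    d1/=np.linalg.norm(d1);d2/=np.linalg.norm(d2)
    s=np.linalg.lstsq(np.c_[d1,-d2],o2-o1,rcond=None)[0]; a=o1+s[0]*d1;b=o2+s[1]*d2
    return (a+b)/2,np.linalg.norm(a-b)
E
python3 - <<'E'
from h import *
np.set_printoptions(precision=4,suppress=True)
T=load('top');S=load('scene')
f=lambda u,v,w,i,x,y:(u-w+(x-i*264)/6,v-w+y/6)
print('hole',onz(T,245.8,235.3,.079),onz(S,342-22+130/6,313-22+134/6,.079))
print('pivot',onz(T,356.5,264.5,.085))
print('drift',onz(T,152.3,236.7,.138),onz(S,414.7,373.7,.138),tri((414.7,373.7),(152.3,236.7)))
# collar disc top ring centre
print('collar',onz(T,156-22+(678-528)/6,240-22+135/6,.093),onz(S,413-22+(646-528)/6,380-22+(450-264)/6,.093))
# bar ends (top of bar z .122)
A=(305-22+(426-264)/6,207-22+62/6);B=(305-22+(362-264)/6,207-22+200/6)
a,b=onz(T,*A,.122),onz(T,*B,.122);print('bar',a,b,(a+b)/2,np.linalg.norm(a-b))
C=(285-22+(306-264)/6,272-22+(366-264)/6);D=(285-22+(466-264)/6,272-22+(362-264)/6)
a,b=onz(S,*C,.122),onz(S,*D,.122);print('barS',a,b,(a+b)/2,np.linalg.norm(a-b))
# plate outline
g=T['frame'].astype(int);m=((g.min(2)>130)&(g.max(2)-g.min(2)<40)).astype(np.uint8)
n,l,s,ce=cv2.connectedComponentsWithStats(m)
k=l[245,255] if l[245,255] else l[250,262];print(s[k],ce[k])
p=np.argwhere(l==k)[:,::-1]
W=np.array([onz(T,*q,.079)[:2] for q in p]);c0=W.mean(0);_,_,V=np.linalg.svd(W-c0,full_matrices=False);print(c0,V[0],np.degrees(np.arctan2(V[0][1],V[0][0])))
E
```

```text
hole [0.582 0.108 0.079] [0.5795 0.1091 0.079 ]
pivot [ 0.5195 -0.1363  0.085 ]
drift [0.5651 0.2971 0.138 ] [0.5645 0.2997 0.138 ] (array([0.5646, 0.2984, 0.1364]), np.float64(0.002204075511949255))
collar [0.5652 0.2961 0.093 ] [0.5662 0.3015 0.093 ]
bar [ 0.6634 -0.0333  0.122 ] [ 0.6123 -0.0115  0.122 ] [ 0.6378 -0.0224  0.122 ] 0.0555577636903749
barS [ 0.6622 -0.0316  0.122 ] [ 0.6151 -0.0068  0.122 ] [ 0.6386 -0.0192  0.122 ] 0.05321290146735001
[ 232  203  136   91 5818] [300.5529 249.7341]
[ 0.5517 -0.0135] [0.2397 0.9708] 76.13057716673684
```

```bash
cat > go.py <<'E'
# go.py x y z yaw [x y z yaw ...] : print rows (tool shift /0.2, turn /pi) chained from current pose
import sys; from h import *
s=readout.sense(); p=s['eef_pos'];y=s['eef_rot'][2]
print('now',s['clock'].round(2),p.round(4),s['eef_rot'].round(2),'F',s['wrist_force'].round(1),s['ft_torque'].round(2),'g',round(s['grip_width'],3),'q1,6',s['qpos'][[0,5]].round(0))
v=np.array(sys.argv[1:],float).reshape(-1,4) if len(sys.argv)>1 else []
for w in v:
    d=w[:3]-p;c,q=np.cos(np.radians(y)),np.sin(np.radians(y));dy=(w[3]-y+180)%360-180
    print(np.round([(d[0]*c+d[1]*q)/.2,(d[0]*q-d[1]*c)/.2,-d[2]/.2,0,0,-dy/180],3).tolist()); p,y=w[:3],w[3]
E
python3 go.py .40 -.52 .40 57 .53 -.33 .40 97 .60 -.11 .4 137 .61 .12 .4 172 .565 .2985 .38 190
```

```text
Traceback (most recent call last):
  File "go.py", line 4, in <module>
    print('now',s['clock'].round(2),p.round(4),s['eef_rot'].round(2),'F',s['wrist_force'].round(1),s['ft_torque'].round(2),'g',round(s['grip_width'],3),'q1,6',s['qpos'][[0,5]].round(0))
                ^^^^^^^^^^^^^^^^
AttributeError: 'float' object has no attribute 'round'
```

```bash
sed -i "s/s\['clock'\].round(2)/round(s['clock'],2)/" go.py
python3 go.py .40 -.52 .40 57 .53 -.33 .40 97 .60 -.11 .4 137 .61 .12 .4 172 .565 .2985 .38 190
```

```text
now 0.1 [ 0.202  -0.6701  0.4041] [-179.94   -0.     16.78] F [ 0.1 -0.  -0.1] [0.   0.01 0.01] g 1.001 q1,6 [-75.  -2.]
[1.164, -0.433, 0.021, 0.0, 0.0, -0.223]
[1.151, 0.028, -0.0, 0.0, 0.0, -0.222]
[1.049, 0.481, -0.0, 0.0, 0.0, -0.222]
[0.748, 0.875, -0.0, 0.0, 0.0, -0.194]
[0.347, 0.853, 0.1, 0.0, 0.0, -0.1]
```

```bash
python3 -m inch '[[1,-0.37,0,0,0,-0.22],[1,-0.37,0,0,0,-0.22],[1,-0.37,0,0,0,-0.22],[1,-0.37,0,0,0,-0.22],[1,-0.37,0,0,0,-0.22]]' 1
python3 go.py .50 -.35 .40 95 .59 -.15 .4 135 .62 .07 .4 172 .565 .2985 .38 190
```

```text
clock: 0.6
eef_pos: [0.375, -0.5389, 0.4045]
eef_rot: [-180.0, -0.0, 56.9]
wrist_force: [-0.4, -0.5, 0.6]
grip_width: 1.0
finger_force: 0.0
now 0.6 [ 0.375  -0.5389  0.4045] [-1.7998e+02 -4.0000e-02  5.6870e+01] F [-0.4 -0.5  0.6] [-0.02 -0.02 -0.04] g 1.0 q1,6 [-57. -24.]
[1.133, 0.007, 0.022, 0.0, 0.0, -0.212]
[0.957, 0.535, -0.0, 0.0, 0.0, -0.222]
[0.672, 0.884, -0.0, 0.0, 0.0, -0.206]
[0.431, 1.093, 0.1, 0.0, 0.0, -0.1]
```

Tracks exactly, so I can chain calls.

```bash
python3 -m inch '[[1,0,0,0,0,-0.21],[1,0,0,0,0,-0.21],[1,0,0,0,0,-0.21],[1,0,0,0,0,-0.21],[1,0,0,0,0,-0.21]]' >/dev/null
python3 -m inch '[[0.95,0.53,0,0,0,-0.22],[0.95,0.53,0,0,0,-0.22],[0.95,0.53,0,0,0,-0.22],[0.95,0.53,0,0,0,-0.22],[0.95,0.53,0,0,0,-0.22]]' >/dev/null
python3 -m inch '[[0.67,0.88,0,0,0,-0.2],[0.67,0.88,0,0,0,-0.2],[0.67,0.88,0,0,0,-0.2],[0.67,0.88,0,0,0,-0.2],[0.67,0.88,0,0,0,-0.2]]' >/dev/null
python3 go.py .585 .2 .39 185 .565 .2985 .36 190 .565 .2985 .2885 190
```

```text
now 2.1 [0.6092 0.0441 0.4046] [ 1.7998e+02 -1.0000e-02  1.7022e+02] F [-0.4 -0.6  0. ] [ 0.04 -0.18 -0.  ] g 1.001 q1,6 [  2. -78.]
[0.252, 0.748, 0.073, 0.0, 0.0, -0.082]
[0.057, 0.499, 0.15, 0.0, 0.0, -0.028]
[-0.0, 0.0, 0.358, 0.0, 0.0, -0.0]
```

```bash
python3 -m inch '[[0.25,0.75,0.07,0,0,-0.08],[0.25,0.75,0.07,0,0,-0.08],[0.25,0.75,0.07,0,0,-0.08],[0.25,0.75,0.07,0,0,-0.08],[0.25,0.75,0.07,0,0,-0.08]]' >/dev/null
python3 -m inch '[[0.057,0.5,0.15,0,0,-0.028],[0.057,0.5,0.15,0,0,-0.028],[0.057,0.5,0.15,0,0,-0.028],[0.057,0.5,0.15,0,0,-0.028],[0.057,0.5,0.15,0,0,-0.028]]' >/dev/null
python3 go.py .565 .2985 .289 190
python3 - <<'E'
from h import *
snap('scene','s1.png');snap('top','t1.png')
E
```

```text
now 3.1 [0.5685 0.2946 0.361 ] [-1.7999e+02  1.0000e-02 -1.7085e+02] F [ 0.4  0.  -0. ] [ 0.13 -0.16  0.01] g 0.997 q1,6 [ 25. -74.]
[0.014, 0.022, 0.36, 0.0, 0.0, -0.005]
```

View pics/s1.png

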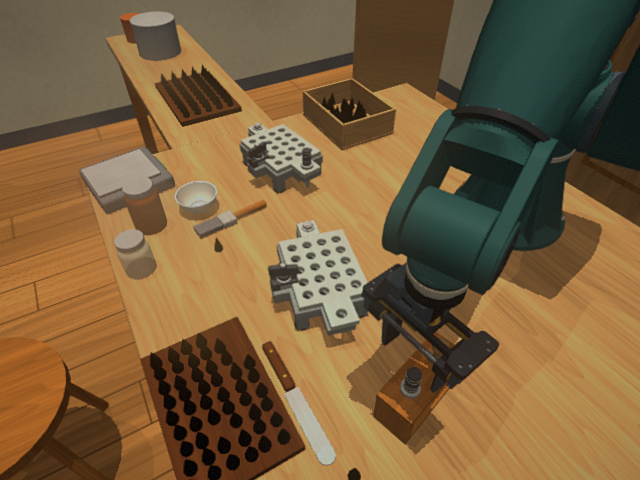

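The gripper hovers over the rack with its fingers on either side of the drift, whose handle is at about (413,378), so I descend and close.

```bash
python3 -m inch '[[0.014,0.022,0.1,0,0,-0.005],[0.014,0.022,0.2,0,0,-0.005],[0.014,0.022,0.3,0,0,-0.005],[0.014,0.022,0.36,0,0,-0.005],[0.014,0.022,0.36,0,0,-0.005]]' 1
python3 -m inch '[[0,0,0,0,0,0],[0,0,0,0,0,0],[0,0,0,0,0,0],[0,0,0,0,0,0],[0,0,0,0,0,0]]' -1 40
python3 -m inch '[[0,0,0,0,0,0],[0,0,0,0,0,0],[0,0,0,0,0,0],[0,0,0,0,0,0],[0,0,0,0,0,0]]' -1 40; python3 go.py
```

```text
clock: 3.7
eef_pos: [0.5644, 0.299, 0.2876]
eef_rot: [-180.0, -0.1, -169.9]
wrist_force: [-0.9, 0.4, 0.3]
grip_width: 1.001
finger_force: 0.0
clock: 4.2
eef_pos: [0.5645, 0.3, 0.2891]
eef_rot: [180.0, 0.0, -169.9]
wrist_force: [-0.0, -0.5, 0.3]
grip_width: 0.592
finger_force: 0.0
clock: 4.7
eef_pos: [0.5645, 0.2999, 0.2887]
eef_rot: [-180.0, -0.0, -169.9]
wrist_force: [0.2, 0.4, -0.3]
grip_width: 0.255
finger_force: 40.0
now 4.7 [0.5645 0.2999 0.2887] [-180.     -0.   -169.88] F [ 0.2  0.4 -0.3] [ 0.11 -0.11  0.02] g 0.255 q1,6 [ 26. -74.]
```

```bash
python3 -m inch '[[0,0,-0.1,0,0,0],[0,0,-0.25,0,0,0],[0,0,-0.45,0,0,0],[0,0,-0.5,0,0,0],[0,0,-0.5,0,0,0]]'; python3 go.py .5845 .1075 .385 190
```

```text
clock: 5.2
eef_pos: [0.5647, 0.3, 0.39]
eef_rot: [180.0, 0.1, -169.9]
wrist_force: [0.2, 0.0, -3.1]
grip_width: 0.259
finger_force: 40.0
now 5.2 [0.5647 0.3    0.39  ] [ 1.7996e+02  1.4000e-01 -1.6988e+02] F [ 0.2  0.  -3.1] [ 0.15 -0.09 -0.02] g 0.259 q1,6 [ 26. -74.]
[0.071, -0.965, 0.025, 0.0, 0.0, 0.001]
```

Lifted: the wrist reads -3.1 N, which is the drift's weight.

```bash
python3 -m inch '[[0.02,-0.2,0,0,0,0],[0.04,-0.45,0,0,0,0],[0.06,-0.7,0,0,0,0],[0.071,-0.9,0,0,0,0],[0.071,-0.965,0.025,0,0,0]]'
python3 -m inch '[[0,0,0,0,0,0],[0,0,0,0,0,0],[0,0,0,0,0,0],[0,0,0,0,0,0],[0,0,0,0,0,0]]'
python3 - <<'E'
from h import *
S=snap('scene','s2.png');T=snap('top','t2.png')
print(proj(S,[.5845,.1075,.1105]),proj(S,[.581,.1085,.079]),proj(T,[.5845,.1075,.1105]),proj(T,[.581,.1085,.079]))
c=lambda f,u,v,w:cv2.resize(f[v-w:v+w,u-w:u+w],(400,400),interpolation=cv2.INTER_CUBIC)
cv2.imwrite('pics/crop2.png',np.hstack([c(S['frame'],345,298,40),c(T['frame'],246,236,40)])[:,:,::-1])
E
python3 go.py
```

```text
clock: 5.7
eef_pos: [0.5841, 0.1043, 0.3821]
eef_rot: [-180.0, -0.1, -170.0]
wrist_force: [1.6, 1.0, -3.0]
grip_width: 0.258
finger_force: 40.0
clock: 6.2
eef_pos: [0.5843, 0.1082, 0.3837]
eef_rot: [180.0, -0.0, -169.8]
wrist_force: [0.1, -0.1, -1.9]
grip_width: 0.252
finger_force: 40.0
[339.46458376 303.78494882] [340.83666824 313.45000777] [244.03243819 231.38632603] [245.54025551 235.73763004]
now 6.3 [0.5843 0.1079 0.3838] [ 1.8000e+02  1.0000e-02 -1.6985e+02] F [-0.4  0.1 -2.7] [ 0.09 -0.15 -0.  ] g 0.259 q1,6 [  8. -92.]
```

View pics/crop2.png

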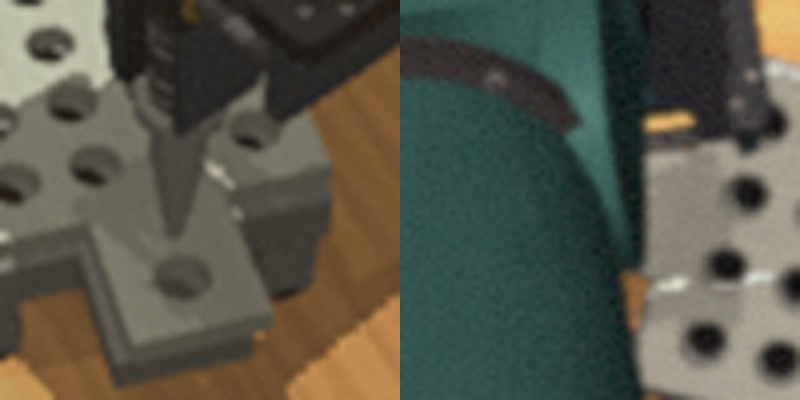

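The drift hangs just above the hole. In the scene crop its tip maps to px (339.6,305.2) and the hole to (341.6,314.0). The arm hides the hole in the top view.

```bash
python3 - <<'E'
from h import *
S=load('scene')
print(onz(S,339.6,305.0,.1095)-onz(S,341.6,314.0,.079), onz(S,339.6,305,.1095),onz(S,341.6,314,.079))
E
python3 go.py .584 .1075 .342 190
```

```text
[ 0.0049359  -0.00092228  0.0305    ] [0.58533446 0.1094015  0.1095    ] [0.58039856 0.11032378 0.079     ]
now 6.3 [0.5843 0.1079 0.3838] [ 1.8000e+02  1.0000e-02 -1.6985e+02] F [-0.4  0.1 -2.7] [ 0.09 -0.15 -0.  ] g 0.259 q1,6 [  8. -92.]
[0.002, -0.002, 0.209, 0.0, 0.0, 0.001]
```

```bash
python3 -m inch '[[0,0,0.04,0,0,0],[0,0,0.08,0,0,0],[0,0,0.12,0,0,0],[0,0,0.16,0,0,0],[0,0,0.2,0,0,0]]'; python3 -m inch '[[0,0,0.01,0,0,0],[0,0,0.02,0,0,0],[0,0,0.03,0,0,0],[0,0,0.04,0,0,0],[0,0,0.04,0,0,0]]';python3 go.py
```

```text
clock: 6.8
eef_pos: [0.5843, 0.1074, 0.3428]
eef_rot: [180.0, -0.0, -169.9]
wrist_force: [0.1, 0.1, -3.0]
grip_width: 0.255
finger_force: 40.0
clock: 7.3
eef_pos: [0.5844, 0.1074, 0.3357]
eef_rot: [180.0, 0.0, -169.9]
wrist_force: [-0.2, -0.4, -2.7]
grip_width: 0.258
finger_force: 40.0
now 7.3 [0.5844 0.1074 0.3357] [ 180.      0.   -169.89] F [-0.2 -0.4 -2.7] [ 0.12 -0.09  0.05] g 0.258 q1,6 [  8. -92.]
```

```bash
for i in 1; do python3 -m inch '[[0,0,0.012,0,0,0],[0,0,0.024,0,0,0],[0,0,0.036,0,0,0],[0,0,0.048,0,0,0],[0,0,0.06,0,0,0]]'; done; python3 go.py
```

```text
clock: 7.8
eef_pos: [0.5842, 0.1075, 0.3235]
eef_rot: [180.0, -0.0, -169.9]
wrist_force: [-5.2, 3.0, 2.5]
grip_width: 0.251
finger_force: 40.0
now 7.8 [0.5842 0.1075 0.3235] [ 1.7998e+02 -5.0000e-02 -1.6989e+02] F [-5.2  3.   2.5] [0.62 0.96 0.02] g 0.251 q1,6 [  8. -92.]
```

```bash
python3 -m inch '[[-0.002,0.001,0.01,0,0,0],[-0.003,0.002,0.02,0,0,0],[-0.004,0.002,0.03,0,0,0],[-0.005,0.003,0.04,0,0,0],[-0.005,0.003,0.05,0,0,0]]';  python3 go.py
```

```text
clock: 8.3
eef_pos: [0.5852, 0.1082, 0.3135]
eef_rot: [-180.0, -0.0, -169.9]
wrist_force: [-4.4, 0.4, 2.0]
grip_width: 0.256
finger_force: 40.0
now 8.3 [0.5852 0.1082 0.3135] [-1.8000e+02 -2.0000e-02 -1.6988e+02] F [-4.4  0.4  2. ] [ 0.3   0.95 -0.04] g 0.256 q1,6 [  8. -92.]
```

```bash
python3 -m inch '[[0,0,0.01,0,0,0],[0,0,0.02,0,0,0],[0,0,0.03,0,0,0],[0,0,0.04,0,0,0],[0,0,0.05,0,0,0]]';  python3 go.py
```

```text
clock: 8.8
eef_pos: [0.5851, 0.1081, 0.3034]
eef_rot: [-180.0, -0.0, -169.9]
wrist_force: [-5.1, 1.0, -0.0]
grip_width: 0.258
finger_force: 40.0
now 8.8 [0.5851 0.1081 0.3034] [-1.8000e+02 -3.0000e-02 -1.6988e+02] F [-5.1  1.  -0. ] [0.22 0.95 0.03] g 0.258 q1,6 [  8. -92.]
```

```bash
python3 -m inch '[[0,0,0.007,0,0,0],[0,0,0.014,0,0,0],[0,0,0.021,0,0,0],[0,0,0.028,0,0,0],[0,0,0.035,0,0,0]]';  python3 go.py
```

```text
clock: 9.3
eef_pos: [0.5852, 0.1081, 0.2966]
eef_rot: [-180.0, -0.0, -169.9]
wrist_force: [-5.3, 0.2, 2.4]
grip_width: 0.253
finger_force: 40.0
now 9.3 [0.5852 0.1081 0.2966] [-1.7999e+02 -1.0000e-02 -1.6988e+02] F [-5.3  0.2  2.4] [ 0.05  0.85 -0.02] g 0.253 q1,6 [  8. -92.]
```

```bash
python3 -m inch '[[0,0,0.007,0,0,0],[0,0,0.014,0,0,0],[0,0,0.021,0,0,0],[0,0,0.028,0,0,0],[0,0,0.035,0,0,0]]';  python3 go.py
```

```text
clock: 9.8
eef_pos: [0.5853, 0.1081, 0.2897]
eef_rot: [-180.0, 0.0, -169.9]
wrist_force: [-4.4, -2.0, 2.1]
grip_width: 0.258
finger_force: 40.0
now 9.8 [0.5853 0.1081 0.2897] [-1.7999e+02  1.0000e-02 -1.6988e+02] F [-4.4 -2.   2.1] [-0.33  0.71  0.02] g 0.258 q1,6 [  8. -92.]
```

```bash
python3 -m inch '[[0,0,0.007,0,0,0],[0,0,0.014,0,0,0],[0,0,0.021,0,0,0],[0,0,0.028,0,0,0],[0,0,0.034,0,0,0]]';  python3 go.py
```

```text
clock: 10.3
eef_pos: [0.5853, 0.1081, 0.2829]
eef_rot: [-180.0, 0.0, -169.9]
wrist_force: [-3.3, -3.8, 1.9]
grip_width: 0.255
finger_force: 40.0
now 10.3 [0.5853 0.1081 0.2829] [-1.8000e+02  1.0000e-02 -1.6988e+02] F [-3.3 -3.8  1.9] [-0.5   0.65  0.  ] g 0.255 q1,6 [  8. -92.]
```

```bash
python3 -m inch '[[0,0,0.003,0,0,0],[0,0,0.006,0,0,0],[0,0,0.009,0,0,0],[0,0,0.009,0,0,0],[0,0,0.009,0,0,0]]';  python3 go.py
```

```text
clock: 10.8
eef_pos: [0.586, 0.108, 0.2826]
eef_rot: [-180.0, 0.1, -169.9]
wrist_force: [-6.7, -8.1, 20.0]
grip_width: 0.258
finger_force: 40.0
now 10.8 [0.586  0.108  0.2826] [-1.7997e+02  1.1000e-01 -1.6988e+02] F [-6.7 -8.1 20. ] [-1.33  1.16 -0.16] g 0.258 q1,6 [  8. -92.]
```

Seated: TCP is at 0.2826 with 20 N up, which matches collar on plate (predicted 0.2827). I release, rise, and look.

```bash
python3 -m inch '[[0,0,-0.003,0,0,0],[0,0,-0.004,0,0,0],[0,0,-0.004,0,0,0],[0,0,-0.004,0,0,0],[0,0,-0.004,0,0,0]]' 1
python3 -m inch '[[0,0,0,0,0,0],[0,0,0,0,0,0],[0,0,0,0,0,0],[0,0,0,0,0,0],[0,0,0,0,0,0]]'
python3 -m inch '[[0,0,-0.05,0,0,0],[0,0,-0.2,0,0,0],[0,0,-0.4,0,0,0],[0,0,-0.55,0,0,0],[0,0,-0.55,0,0,0]]'
python3 go.py .6379 -.0208 .36 155 .6379 -.0208 .285 155
```

```text
clock: 11.3
eef_pos: [0.5853, 0.1083, 0.2818]
eef_rot: [180.0, -0.0, -169.9]
wrist_force: [0.7, 0.7, 0.8]
grip_width: 0.662
finger_force: 0.0
clock: 11.8
eef_pos: [0.5853, 0.1082, 0.2819]
eef_rot: [180.0, -0.0, -169.9]
wrist_force: [-0.4, 0.4, 0.5]
grip_width: 0.998
finger_force: 0.0
clock: 12.3
eef_pos: [0.5863, 0.1084, 0.397]
eef_rot: [-180.0, 0.4, -169.9]
wrist_force: [0.4, 0.1, 0.1]
grip_width: 1.002
finger_force: 0.0
now 12.3 [0.5863 0.1084 0.397 ] [-179.99    0.39 -169.88] F [0.4 0.1 0.1] [ 0.13 -0.14 -0.02] g 1.002 q1,6 [  8. -92.]
[-0.141, -0.681, 0.185, 0.0, 0.0, 0.195]
[0.0, 0.0, 0.375, 0.0, 0.0, -0.0]
```

```bash
python3 -m inch '[[-0.03,-0.15,0,0,0,0.04],[-0.07,-0.35,0,0,0,0.09],[-0.11,-0.55,0,0,0,0.14],[-0.14,-0.68,0.03,0,0,0.19],[-0.141,-0.681,0.05,0,0,0.195]]'
python3 -m inch '[[0,0,0,0,0,0],[0,0,0,0,0,0],[0,0,0,0,0,0],[0,0,0,0,0,0],[0,0,0,0,0,0]]'
python3 - <<'E'
from h import *
S=snap('scene','s3.png')
E
python3 go.py .6379 -.0208 .285 155
```

```text
clock: 12.8
eef_pos: [0.6377, -0.0236, 0.3815]
eef_rot: [-180.0, 0.0, 154.6]
wrist_force: [-0.6, 0.4, 0.1]
grip_width: 1.004
finger_force: 0.0
clock: 13.3
eef_pos: [0.6369, -0.0206, 0.3822]
eef_rot: [180.0, 0.0, 155.1]
wrist_force: [-0.1, -0.7, 0.6]
grip_width: 1.001
finger_force: 0.0
now 13.35 [ 0.6369 -0.0206  0.3821] [1.8000e+02 1.0000e-02 1.5506e+02] F [-0.9  0.7 -0. ] [-0.   -0.1  -0.03] g 0.999 q1,6 [ -4. -69.]
[-0.005, 0.001, 0.485, 0.0, 0.0, 0.0]
```

View pics/s3.png

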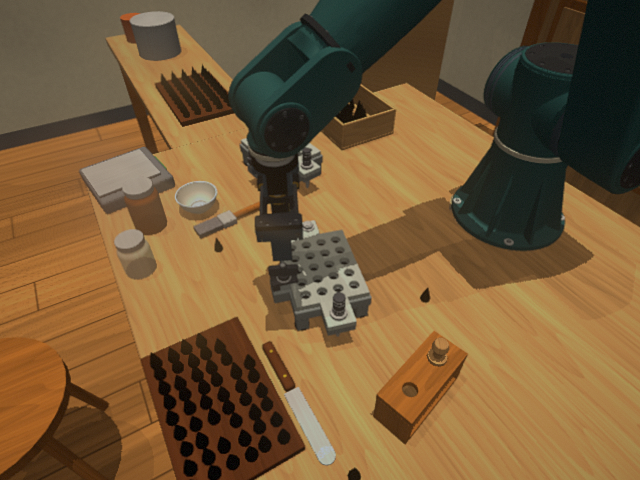

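The drift stands seated and upright at (339,305), and the gripper is above the clamp bar at (285,270). I descend and grip.

```bash
python3 -m inch '[[-0.005,0,0.1,0,0,0],[-0.005,0,0.23,0,0,0],[-0.005,0,0.36,0,0,0],[-0.005,0,0.45,0,0,0],[-0.005,0,0.485,0,0,0]]'
python3 -m inch '[[0,0,0,0,0,0],[0,0,0,0,0,0],[0,0,0,0,0,0],[0,0,0,0,0,0],[0,0,0,0,0,0]]' -1 25
python3 -m inch '[[0,0,0,0,0,0],[0,0,0,0,0,0],[0,0,0,0,0,0],[0,0,0,0,0,0],[0,0,0,0,0,0]]'
python3 -m inch '[[0,0,0,0,0,0],[0,0,0,0,0,0],[0,0,0,0,0,0],[0,0,0,0,0,0],[0,0,0,0,0,0]]'; python3 go.py
```

```text
clock: 13.85
eef_pos: [0.6374, -0.0213, 0.2832]
eef_rot: [-180.0, -0.1, 155.0]
wrist_force: [-0.6, -0.2, 0.0]
grip_width: 1.0
finger_force: 0.0
clock: 14.35
eef_pos: [0.638, -0.0213, 0.2856]
eef_rot: [180.0, 0.0, 155.0]
wrist_force: [0.6, -0.5, 0.2]
grip_width: 0.591
finger_force: 0.0
clock: 14.85
eef_pos: [0.6383, -0.0204, 0.285]
eef_rot: [179.9, 0.0, 155.0]
wrist_force: [5.3, 12.7, -3.3]
grip_width: 0.255
finger_force: 25.0
clock: 15.35
eef_pos: [0.6383, -0.0204, 0.285]
eef_rot: [179.9, 0.0, 155.0]
wrist_force: [4.9, 12.9, -2.4]
grip_width: 0.261
finger_force: 25.0
now 15.35 [ 0.6383 -0.0204  0.285 ] [1.7987e+02 4.0000e-02 1.5499e+02] F [ 4.9 12.9 -2.4] [ 2.48 -0.99  0.01] g 0.261 q1,6 [ -4. -69.]
```

Grip width 23.5 mm means the fingertips caught the 25 mm hub, not the 12 mm bar. I reopen, rise 8 mm, shift 1 mm towards the reaction, and regrip.

```bash
python3 -m inch '[[0,0,0,0,0,0],[0,0,0,0,0,0],[0,0.005,0,0,0,0],[0,0.005,-0.02,0,0,0],[0,0.005,-0.04,0,0,0]]' 0
python3 -m inch '[[0,0,0,0,0,0],[0,0,0,0,0,0],[0,0,0,0,0,0],[0,0,0,0,0,0],[0,0,0,0,0,0]]' -1 25
python3 -m inch '[[0,0,0,0,0,0],[0,0,0,0,0,0],[0,0,0,0,0,0],[0,0,0,0,0,0],[0,0,0,0,0,0]]'; python3 go.py
```

```text
clock: 15.85
eef_pos: [0.6383, -0.0205, 0.2932]
eef_rot: [-180.0, -0.0, 155.0]
wrist_force: [0.2, 0.4, 0.0]
grip_width: 0.501
finger_force: 0.0
clock: 16.35
eef_pos: [0.6384, -0.02, 0.2929]
eef_rot: [179.9, 0.0, 155.0]
wrist_force: [2.2, 3.6, -0.9]
grip_width: 0.129
finger_force: 25.0
clock: 16.85
eef_pos: [0.6384, -0.02, 0.2929]
eef_rot: [179.9, 0.0, 155.0]
wrist_force: [2.6, 5.6, -1.1]
grip_width: 0.13
finger_force: 25.0
now 16.85 [ 0.6384 -0.02    0.2929] [179.93   0.   154.96] F [ 2.6  5.6 -1.1] [ 1.07 -0.59 -0.48] g 0.13 q1,6 [ -4. -69.]
```

Width 11.8 mm, so it has the bar. The 0.48 N m moment suggests the bar is against its stop one way, so I try a small clockwise turn (+az).

```bash
python3 -m inch '[[0,0.001,0,0,0,0.01],[0,0.002,0,0,0,0.02],[0,0.002,0,0,0,0.03],[0,0.002,0,0,0,0.04],[0,0.002,0,0,0,0.05]]' - 30; python3 go.py
```

```text
clock: 17.35
eef_pos: [0.6386, -0.0197, 0.2929]
eef_rot: [180.0, 0.0, 145.9]
wrist_force: [2.8, 4.8, -0.9]
grip_width: 0.13
finger_force: 30.0
now 17.35 [ 0.6386 -0.0197  0.2929] [179.96   0.   145.95] F [ 2.8  4.8 -0.9] [ 0.97 -0.46  0.09] g 0.13 q1,6 [ -4. -60.]
```

It gives clockwise (0.09 N m). Continuing.

```bash
python3 -m inch '[[0,0.002,0,0,0,0.034],[0,0.003,0,0,0,0.068],[0,0.003,0,0,0,0.102],[0,0.003,0,0,0,0.136],[0,0.003,0,0,0,0.17]]'; python3 go.py
```

```text
clock: 17.85
eef_pos: [0.6391, -0.0191, 0.2929]
eef_rot: [179.9, -0.0, 115.2]
wrist_force: [5.6, 7.0, -3.9]
grip_width: 0.13
finger_force: 30.0
now 17.85 [ 0.6391 -0.0191  0.2929] [ 1.7992e+02 -1.0000e-02  1.1517e+02] F [ 5.6  7.  -3.9] [ 1.2  -0.99  0.14] g 0.13 q1,6 [ -4. -29.]
```

```bash
python3 -m inch '[[0,0,0,0,0,0.03],[0,0,0,0,0,0.06],[0,0,0,0,0,0.09],[0,0,0,0,0,0.12],[0,0,0,0,0,0.14]]'; python3 go.py
```

```text
clock: 18.35
eef_pos: [0.6395, -0.019, 0.2929]
eef_rot: [179.8, -0.1, 90.0]
wrist_force: [9.7, 6.8, -8.6]
grip_width: 0.128
finger_force: 30.0
now 18.35 [ 0.6395 -0.019   0.2929] [ 1.7985e+02 -5.0000e-02  9.0000e+01] F [ 9.7  6.8 -8.6] [ 1.37 -1.81  0.11] g 0.128 q1,6 [-4. -4.]
```

```bash
python3 -m inch '[[0.002,0.003,0,0,0,0.01],[0.003,0.005,0,0,0,0.02],[0.003,0.005,0,0,0,0.03],[0.003,0.005,0,0,0,0.04],[0.003,0.005,0,0,0,0.05]]'; python3 go.py
```

```text
clock: 18.85
eef_pos: [0.64, -0.0188, 0.2929]
eef_rot: [179.9, 0.0, 81.2]
wrist_force: [3.6, 2.4, -2.2]
grip_width: 0.143
finger_force: 31.9
now 18.85 [ 0.64   -0.0188  0.2929] [179.95   0.    81.24] F [ 3.6  2.4 -2.2] [ 0.49 -0.66  1.21] g 0.143 q1,6 [-4.  5.]
```

Moment jumped to 1.2 N m, so it is against the stop after about 70°. I release, rise, and look.

```bash
python3 -m inch '[[0,0,0,0,0,-0.02],[0,0,0,0,0,-0.02],[0,0,0,0,0,-0.02],[0,0,0,0,0,-0.02],[0,0,0,0,0,-0.02]]' 0.3
python3 -m inch '[[0,0,-0.05,0,0,0],[0,0,-0.2,0,0,0],[0,0,-0.4,0,0,0],[0,0,-0.6,0,0,0],[0,0,-0.8,0,0,0]]'
python3 -m inch '[[0.2,-0.4,0,0,0,0],[-0.3,-0.4,0,0,0,0],[-0.6,-0.4,0,0,0,0],[-0.9,-0.4,0,0,0,0],[-1,-0.4,0,0,0,0]]'
python3 - <<'E'
from h import *
S=snap('scene','s4.png');T=snap('top','t4.png')
c=lambda f,u,v,w:cv2.resize(f[v-w:v+w,u-w:u+w],(400,400),interpolation=cv2.INTER_CUBIC)
cv2.imwrite('pics/crop4.png',np.hstack([c(S['frame'],310,285,60),c(T['frame'],275,225,60)])[:,:,::-1])
E
python3 go.py
```

```text
clock: 19.35
eef_pos: [0.6398, -0.019, 0.2929]
eef_rot: [-180.0, -0.0, 84.8]
wrist_force: [-0.3, 0.1, -0.5]
grip_width: 0.552
finger_force: 0.0
clock: 19.85
eef_pos: [0.6395, -0.019, 0.4554]
eef_rot: [180.0, -0.0, 84.8]
wrist_force: [-0.1, -0.2, 0.9]
grip_width: 0.644
finger_force: 0.0
clock: 20.35
eef_pos: [0.545, -0.1854, 0.4541]
eef_rot: [179.9, 0.0, 84.8]
wrist_force: [1.7, 0.2, -0.4]
grip_width: 0.649
finger_force: 0.0
now 20.45 [ 0.5449 -0.1882  0.454 ] [1.7994e+02 6.0000e-02 8.4570e+01] F [-0.6 -0.2 -0.3] [ 0.01 -0.02  0.07] g 0.651 q1,6 [-21. -16.]
```

View pics/crop4.png

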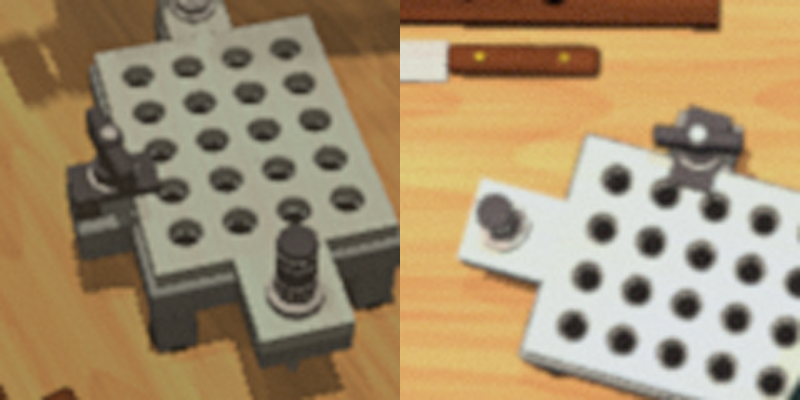

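The drift stands with its collar on the plate (left crop, 297,290). The bar now lies about 70° from where it started (right crop, 655,133 to 740,143), which is the 1.2 rad stop.

```bash
python3 -c "
from rig import job; print(job.finish_job())"
```

```text
the job is handed in; nothing more can be done
None
```

The drift is fully home with its collar on the plate, and this mould's clamp screw was turned clockwise about 70° to its stop; the job was handed in at about 20.5 s, but it returned no verdict.

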